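# Set a positioning stage to its index and lock it with the thumb wedge

### The job

Slide the steel bar of the positioning stage by its black grip post until the post and its pointer line up with the white line on the green index block. Then push the stage's red thumb wedge firmly along its channel, under the yellow bridge, until it jams the bar fast, leaving the bar at the index. Let go of everything.

Things in the scene. Friction and masses are not known exactly. Their poses are not given: they have to be found in the camera images.
- grip_post (a point): Centre (59 mm above table) of the black upright post, 22 mm diameter, 50 mm tall, on the steel bar (40 mm wide, top 34 mm above table). Post and bar slide together along the bridge's y only, friction about 3 N; total travel 110 mm. A thin pointer at its foot points to the bridge's -x. At the start the index is 30 to 95 mm away towards the bridge's +y.
- index_mark (a point): Top centre of the green index block with a white line (30 mm in the bridge's x, 16 mm in y, top 24 mm above table), fixed on the base plate 70 mm to the bridge's -x side of the bar's centre line. The post is at the index when post and mark have the same y in the bridge's frame. Its axes are parallel to the bridge's.
- thumb_tab (a point): Red wedge's upright thumb tab: 16 mm in the bridge's x, 30 in y, 34 to 84 mm above table; point on its vertical centre line, 64 mm up. Wedge loose, 115 x 40 mm, thin nose to +x, rear flush with the tab's rear face, in a channel whose guides are 44 mm high. Push the rear face to +x: after 35 to 50 mm it jams, point about 72 mm short of the bridge's origin; 10 to 15 N jams it, friction holds it.
- bridge: Yellow bridge, 41 mm (x) by 64 mm (y), top and side walls up to 68 mm above table, fixed with the whole stage. Origin: on the channel's centre line, mid-width of the bar, at the bar's top 34 mm above table. x: horizontal, the way the wedge is pushed in (roughly away from the robot); y: the bar's travel towards the index; z up.
Mind the look-alikes: they are no part of the job. What is shaped like the part that bears thumb_tab but pink is not meant.

How it is judged:
By the outcome, as a careful person would: the job done as asked, in the order asked, and still so for the second after the job is handed in, with the robot touching nothing.
It also fails if it takes over 48 s, if anything falls off the work surface, if the arm or the gripper's body presses on something with over 40 N, if the wrist force passes 120 N, or if a joint passes its speed limit or range.

### The arm

A 6-joint arm with a two-finger parallel gripper is mounted at the origin on the work surface. World frame = base frame: x ahead of the robot, y to its left, z up, the work surface at z = 0. Lengths are in mm, angles in rad, forces in N, time in s.
With the tool pointing down it reaches from about 275 to 1000 mm from the base axis. Payload 8.4 kg.
Tool frame: the origin (TCP) lies midway between the tips of the shut fingers; the grasp point (between the pads) lies 19 mm behind it; z points along the fingers, y is the line along which they close (so a half turn about z gives the same grasp; the last joint's range is limited). The gripper opens to 85 mm and grips with 20 to 120 N. Pads are 22 mm wide; open, the fingers measure 114 mm over their backs; the gripper's body (76 mm by 85 mm) begins 54 mm behind the grasp point. The pads swing forward as they close: fully open they stand 13 mm farther back than shut.
Start: joints at [-1.216, 0.353, 1.633, -0, 1.155, -0.002], TCP at [218.297, -585.64, 231.281] pointing down, gripper open.
Joint ranges: [-2.63, 2.63], [-0.92, 2.1], [0.06, 2.66], [-1.3, 4.44], [0, 2.69], [-3.02, 3.02]. Speed limits (rad/s): [2.22, 2.22, 2.79, 3.14, 3.14, 3.14].

### API

Orientations are given as [roll, pitch, yaw] about the fixed x, y, z axes, in that order (R = Rz(yaw) Ry(pitch) Rx(roll)).
In Python, from rig import monitor, imaging, r gives the robot as it stands.
- The arm moves only by the tool drive_tool, never from a script. Its argument "plan" is a list of rows, each an object of numbers: "x", "y", "z": the shift along the tool's x, y, z in units of 50 mm (1.0 is 50 mm); "ax", "ay", "az": the turn, a rotation vector about the tool's x, y, z in units of 6 degrees (1.0 is 6 degrees); "hand": the finger opening in mm, from 0 to 85.4. In form: [{"x": .., "y": .., "z": .., "ax": .., "ay": .., "az": .., "hand": ..}, ...]. A call has 1 to 8 rows; each row is the pose to reach, as a shift and turn from the pose commanded when the call began, along the tool's axes at that moment; what a row does not reach only later rows make up. A row lasts 1/10 s, in which the tool goes at most 50 mm and 8.59 degrees, less where a joint would pass 70% of its speed; a pose out of reach is approached as far as the arm can. A call with a gripper value outside its range is refused whole. The fingers move at their own pace and stop on an object; "grip_force" is the grip in N (left out, the last holds). Time passes only in rows, so rows that repeat a pose let the fingers close. It gives the time, the measured TCP pose, the force, the opening and the grip force at its end, in the units of the state.
- monitor.sense(): the state, without advancing time (a new reading comes with each control period).
- imaging.grab_frame(name): name is "scene" or "side" or "wrist"; returns the picture (420x560x3 uint8, red, green, blue); there is no depth.
- imaging.camera_info(name): a dict with "mtx" (3x3 intrinsics, pixels), "R" (3x3) and "t" (3): a world point X has camera coordinates R X + t. Camera axes: x right, y down, z forward; pixel columns grow to the right and rows downward; lengths in mm; the calibration is good to about 2 mm. A picture is of the moment at which its call begins: read the wrist's pose just before it. camera_info takes no time and is no camera call; for the wrist camera it gives the pose at the moment of the call.
- r.sign_off(): hands the job in; it is judged then, once.
The state is a dict: "clock": time; "qpos": joint angles; "qvel": joint speeds; "joint_efforts": joint torques, N m; "eef_pos": TCP position; "tcp_rot": TCP orientation; "contact_force": force on the tool from outside, world axes, zero at the start; "wrist_torque": the same for the moment, N m; "opening": opening from 0.0 (shut) to 1.0 (fully open); "grasp_force": force on a finger pad.
Only numpy, scipy, OpenCV 4.12 (cv2) and the standard library are available. Lean on these libraries where they do the work, as an engineer would, in place of code of your own. Each camera call takes 0.05 s, during which the arm holds its last target. There are 200 camera calls.

## Working session

There is one attempt and no reset: what is moved stays moved. The work goes in short steps, Python scripts to look and compute and a tool call to move; the robot and the scene stay as the last step left them, time stands still between calls to the robot, and variables do not carry over. Pictures are saved under pics/ and viewed, at most 10 in all, crops included, and the job is handed in when it is done.

Besides the shell and the picture viewer there is one more tool, called after "Call:" as name([rows], argument=value, ...), one row to a line, values as JSON. drive_tool: Moves the arm, as the interface text tells. Its arguments: {"type":"object","properties":{"plan":{"type":"array","items":{"type":"object","properties":{"x":{"type":"number"},"y":{"type":"number"},"z":{"type":"number"},"ax":{"type":"number"},"ay":{"type":"number"},"az":{"type":"number"},"hand":{"type":"number"}}}},"grip_force":{"type":"number"}},"required":["plan"]}

```bash
mkdir -p pics; python3 - <<'E'
from rig import monitor, imaging, r
import cv2,numpy as np
a=imaging.grab_frame("scene");b=imaging.grab_frame("side")
cv2.imwrite("pics/scene0.png",a[:,:,::-1]);cv2.imwrite("pics/side0.png",b[:,:,::-1])
for n in("scene","side"):
    c=imaging.camera_info(n);R=np.array(c["R"]);print(n,c["mtx"],-R.T@np.array(c["t"]))
s=monitor.sense();print(s)
E
```

```text
scene [[495.18526302   0.         272.390579  ]
 [  0.         495.18526302 208.08676357]
 [  0.           0.           1.        ]] [1077.27340067  648.44681837  790.2971629 ]
side [[456.91607919   0.         278.72904108]
 [  0.         456.91607919 207.35115568]
 [  0.           0.           1.        ]] [-148.67212577  543.56472817  950.35273779]
{'clock': 0.1, 'qpos': array([-1.21642056e+00,  3.53564646e-01,  1.63407874e+00,  6.80271956e-06,
        1.15518992e+00, -2.36196836e-03]), 'qvel': array([ 0.00012426,  0.00055319, -0.00057576,  0.00072939,  0.00048446,
        0.00206175]), 'joint_efforts': array([-6.08740847e-04, -6.06354904e+01, -3.42818928e+01, -7.01363729e-05,
        4.00791483e-03,  3.06020979e-05]), 'eef_pos': array([ 218.13554988, -585.23420497,  230.63752848]), 'tcp_rot': array([-3.14035203e+00, -9.15054508e-06,  3.56734983e-01]), 'contact_force': array([-1.00315181,  0.7996423 ,  0.21694157]), 'wrist_torque': array([-0.07716175, -0.00431899,  0.01631694]), 'grasp_force': 0.0, 'opening': 1.0003187169166796}
```

View pics/scene0.png

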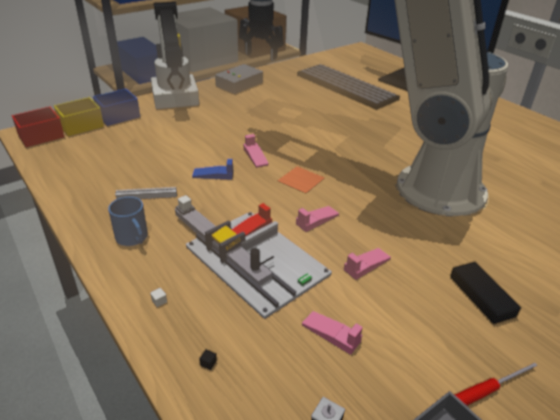

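View pics/side0.png

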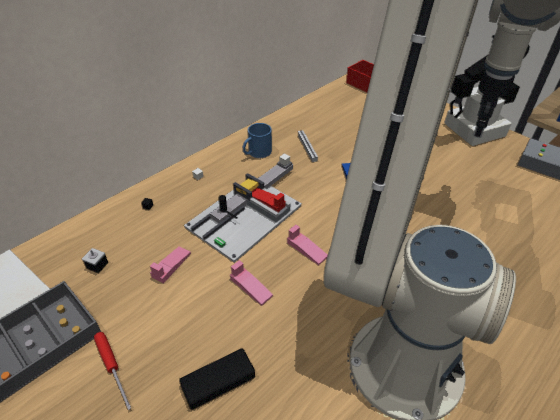

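The scene view shows the stage with the yellow bridge at (226,237), the red wedge with its tab at (264,212), the black post at (255,258) and the green block at (305,280). In the side view they are at (246,185), (281,201), (222,203) and (220,241).

Look-alikes in the scene view:
- **Red tab:** pink wedges at (250,140), (304,216), (354,262) and (352,336), the red bin at (38,125) and the screwdriver at (478,392).
- **Black post:** the black cube at (208,358) and the grey-white end post at (185,204).

I choose the red part on the stage and the black post on the bar, and will check both in a close crop.

```bash
cat > h.py <<'E'
from rig import monitor, imaging, r
import cv2,numpy as np
def ray(n,p,ci=None):
    c=ci or imaging.camera_info(n);R=np.array(c["R"]);o=-R.T@np.array(c["t"])
    d=R.T@np.linalg.inv(c["mtx"])@np.array([p[0],p[1],1.]);return o,d/np.linalg.norm(d)
def plane(n,p,z,ci=None):
    o,d=ray(n,p,ci);return o+d*(z-o[2])/d[2]
def tri(p1,p2):
    A=np.zeros((3,3));b=np.zeros(3);L=[]
    for n,p in(("scene",p1),("side",p2)):
        o,d=ray(n,p);P=np.eye(3)-np.outer(d,d);A+=P;b+=P@o;L.append((P,o))
    X=np.linalg.solve(A,b);return X,[np.linalg.norm(P@(X-o)) for P,o in L]
def proj(n,X,ci=None):
    c=ci or imaging.camera_info(n);q=c["mtx"]@(np.array(c["R"])@np.array(X)+np.array(c["t"]));return q[:2]/q[2]
E
python3 - <<'E'
from h import *
a=cv2.imread("pics/scene0.png")[180:320,150:350];b=cv2.imread("pics/side0.png")[140:270,170:320]
A=cv2.resize(a,None,fx=4,fy=4,interpolation=2);B=cv2.resize(b,None,fx=4,fy=4,interpolation=2)
cv2.imwrite("pics/c1.png",A);cv2.imwrite("pics/c2.png",B)
E
```

```text
(no output)
```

View pics/c1.png

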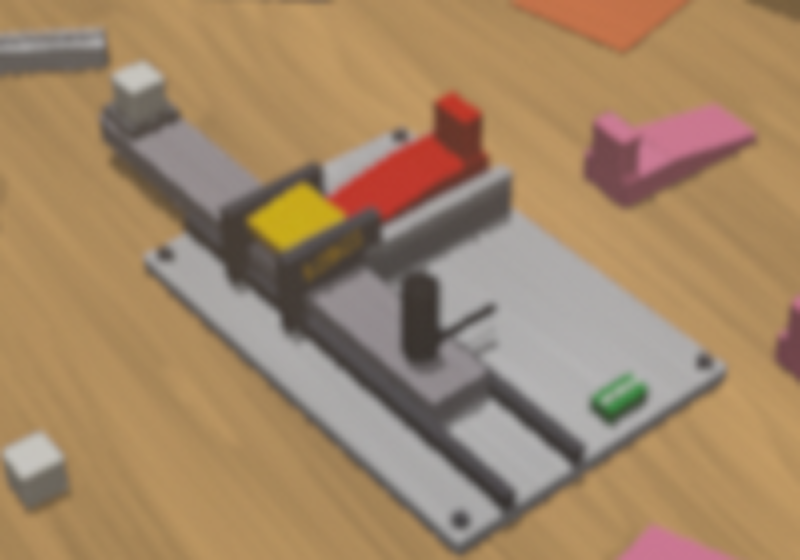

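View pics/c2.png

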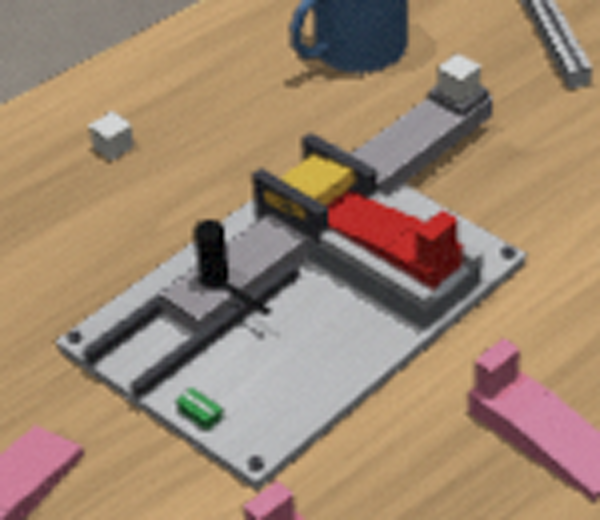

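The crops confirm the choice. The red wedge sits in the stage channel, with its tab top at scene (264.8,206) and side (279,196.5). The black post is on the bar, its top at scene (255.3,250) and side (222.2,197.5). The green index block's top is at scene (304,277.5) and side (220.2,240.5).

```bash
python3 - <<'E'
from h import *
np.set_printoptions(precision=1,suppress=True)
S=lambda u,v:(u/4+150-.4,v/4+180-.4)
D=lambda u,v:(u/4+170-.4,v/4+140-.4)
P={"posttop":(S(421,280),D(209,230),84),"mark":(S(617,388),D(201,402),24),"tabtop":(S(459,104),D(436,226),84),
"yel":(S(297,217),D(318,180),68),
"s1":(S(165,255),D(0,0),0),}
for k,(p,q,z) in P.items():
    if k=="s1":continue
    print(k,*tri(p,q),plane("scene",p,z),plane("side",q,z))
sc=[plane("scene",S(*p),8) for p in((165,255),(460,520),(704,362),(400,135))]
si=[plane("side",D(*p),8) for p in((74,338),(256,464),(508,253))]
print("scene screws",np.array(sc));print("side screws s2,s3,s4",np.array(si))
for a,b in((sc[1],sc[0]),(sc[2],sc[3]),(si[1],si[2])):
    d=a-b;print("y dir deg",np.degrees(np.arctan2(d[1],d[0])),np.linalg.norm(d))
for a,b in((sc[3],sc[0]),(sc[2],sc[1]),(si[1],si[0])):
    d=b-a;print("x dir deg",np.degrees(np.arctan2(d[1],d[0])),np.linalg.norm(d))
print(tri(S(421,352),D(213,279)))
E
```

```text
posttop [632.4  -4.6  84.2] [np.float64(0.635944637776274), np.float64(0.6359446377762199)] [632.2  -5.6  84. ] [632.1  -3.9  84. ]
mark [555.8  71.8  23.9] [np.float64(0.1510928411948131), np.float64(0.15109284119477362)] [555.9  72.   24. ] [555.8  71.7  24. ]
tabtop [ 525.3 -121.8   83.9] [np.float64(0.6507739637149055), np.float64(0.6507739637148183)] [ 525.1 -122.7   84. ] [ 524.8 -121.    84. ]
yel [ 643.5 -114.8   56.9] [np.float64(0.6145268187440476), np.float64(0.6145268187439759)] [ 649.9 -104.1   68. ] [ 633.2 -105.9   68. ]
scene screws [[ 697.7 -180.8    8. ]
 [ 672.    88.7    8. ]
 [ 491.5   71.9    8. ]
 [ 516.6 -199.7    8. ]]
side screws s2,s3,s4 [[ 679.    89.9    8. ]
 [ 498.9   72.3    8. ]
 [ 524.8 -197.2    8. ]]
y dir deg 95.45393431068764 270.7803128687883
y dir deg 95.27441667875749 272.6865270497894
y dir deg 95.48356454974889 270.76569848759857
x dir deg 5.9375065063842 182.11709902306052
x dir deg 5.337659190873384 181.25661312017968
x dir deg 5.55725593289121 180.94957451666903
(array([634. ,  -3.6,  34.4]), [np.float64(0.632237280308525), np.float64(0.6322372803084635)])
```

Call:
drive_tool([
  {"x": 11.8,"y": -8,"z": 1.4,"az": 2.5,"hand": 85},
  {"x": 11.8,"y": -8,"z": 1.4,"az": 2.5,"hand": 85},
  {"x": 11.8,"y": -8,"z": 1.4,"az": 2.5,"hand": 85},
  {"x": 11.8,"y": -8,"z": 1.4,"az": 2.5,"hand": 85},
  {"x": 11.8,"y": -8,"z": 1.4,"az": 2.5,"hand": 85},
  {"x": 11.8,"y": -8,"z": 1.4,"az": 2.5,"hand": 85},
  {"x": 11.8,"y": -8,"z": 1.4,"az": 2.5,"hand": 85},
  {"x": 11.8,"y": -8,"z": 1.4,"az": 2.5,"hand": 85},
])

```text
invalid input
```

Call:
drive_tool([
  {"x": 0.8,"y": -0.55,"z": 0.05,"az": 0.3,"hand": 85},
  {"x": 1.6,"y": -1.1,"z": 0.1,"az": 0.6,"hand": 85},
  {"x": 2.4,"y": -1.65,"z": 0.2,"az": 0.9,"hand": 85},
  {"x": 3.2,"y": -2.2,"z": 0.3,"az": 1.2,"hand": 85},
  {"x": 4.0,"y": -2.75,"z": 0.4,"az": 1.5,"hand": 85},
  {"x": 4.8,"y": -3.3,"z": 0.5,"az": 1.8,"hand": 85},
  {"x": 5.6,"y": -3.8,"z": 0.6,"az": 2.1,"hand": 85},
  {"x": 6.4,"y": -4.35,"z": 0.7,"az": 2.5,"hand": 85},
])

```text
invalid input
```

Call:
drive_tool([
  {"x": 0.8,"y": -0.55,"z": 0.05,"ax": 0,"ay": 0,"az": 0.3,"hand": 85},
])

```text
clock: 0.2
eef_pos: [244.6, -548.9, 228.6]
tcp_rot: [3.139, 0.001, 0.322]
contact_force: [0.8, 0.6, 0.6]
opening: 0.993
grasp_force: 0.0
```

Call:
drive_tool([
  {"x": 10.8,"y": -7.8,"z": 1.4,"ax": 0,"ay": 0,"az": 2.2,"hand": 85},
  {"x": 10.8,"y": -7.8,"z": 1.4,"ax": 0,"ay": 0,"az": 2.2,"hand": 85},
  {"x": 10.8,"y": -7.8,"z": 1.4,"ax": 0,"ay": 0,"az": 2.2,"hand": 85},
  {"x": 10.8,"y": -7.8,"z": 1.4,"ax": 0,"ay": 0,"az": 2.2,"hand": 85},
  {"x": 10.8,"y": -7.8,"z": 1.4,"ax": 0,"ay": 0,"az": 2.2,"hand": 85},
  {"x": 10.8,"y": -7.8,"z": 1.4,"ax": 0,"ay": 0,"az": 2.2,"hand": 85},
  {"x": 10.8,"y": -7.8,"z": 1.4,"ax": 0,"ay": 0,"az": 2.2,"hand": 85},
  {"x": 10.8,"y": -7.8,"z": 1.4,"ax": 0,"ay": 0,"az": 2.2,"hand": 85},
])

```text
clock: 1.0
eef_pos: [477.4, -221.1, 186.8]
tcp_rot: [3.142, 0.0, 0.095]
contact_force: [0.3, -0.6, -0.3]
opening: 0.994
grasp_force: 0.0
```

Call:
drive_tool([
  {"x": 3.52,"y": -4.05,"z": 0.7,"ax": 0,"ay": 0,"az": 0,"hand": 85},
  {"x": 3.52,"y": -4.05,"z": 0.7,"ax": 0,"ay": 0,"az": 0,"hand": 85},
  {"x": 3.52,"y": -4.05,"z": 0.7,"ax": 0,"ay": 0,"az": 0,"hand": 85},
  {"x": 3.52,"y": -4.05,"z": 0.7,"ax": 0,"ay": 0,"az": 0,"hand": 85},
  {"x": 3.52,"y": -4.05,"z": 0.7,"ax": 0,"ay": 0,"az": 0,"hand": 85},
  {"x": 3.52,"y": -4.05,"z": 0.7,"ax": 0,"ay": 0,"az": 0,"hand": 85},
  {"x": 3.52,"y": -4.05,"z": 0.7,"ax": 0,"ay": 0,"az": 0,"hand": 85},
  {"x": 3.52,"y": -4.05,"z": 0.7,"ax": 0,"ay": 0,"az": 0,"hand": 85},
])

```text
clock: 1.8
eef_pos: [631.9, -5.0, 151.6]
tcp_rot: [3.141, 0.002, 0.096]
contact_force: [0.3, -0.4, -0.2]
opening: 0.998
grasp_force: 0.0
```

```bash
python3 - <<'E'
from h import *
import pickle
ci=imaging.camera_info("wrist");w=imaging.grab_frame("wrist");pickle.dump(ci,open("ci1.pkl","wb"))
cv2.imwrite("pics/w1.png",w[:,:,::-1]);print(monitor.sense()["eef_pos"],monitor.sense()["clock"])
for X in([633,-4.3,84],[555.8,71.8,24]):print(proj("wrist",X,ci))
E
```

```text
[631.77971274  -5.6719126  151.84639717] 1.85
[278.54521555 222.60844147]
[197.39479059 265.99646648]
```

View pics/w1.png

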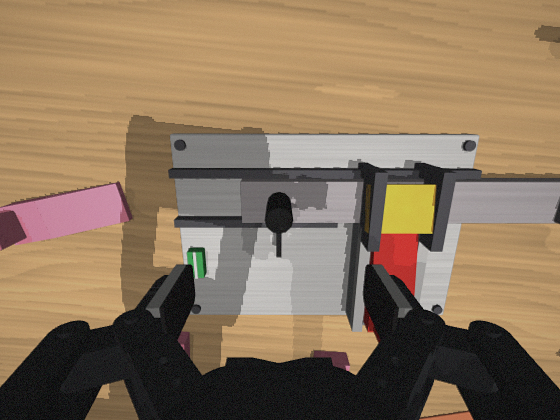

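The wrist view, with the tool over the stage, shows the post top at about (279,222), the pointer ending at (279,256) and the green block with its white line at (197,263). This matches the predicted pixels. I'll refine the travel from this image, then descend.

```bash
cat > m.py <<'E'
from h import *
import sys,pickle
np.set_printoptions(precision=1,suppress=True)
def meas(w,ci,roi):   # w RGB, roi: pointer search window (u0,u1,v0,v1)
    h=cv2.cvtColor(w,cv2.COLOR_RGB2HSV)
    g=cv2.inRange(h,(45,100,40),(85,255,255));n,l,s,c=cv2.connectedComponentsWithStats(g)
    ys,xs=np.nonzero(g);u0,u1,v0,v1=xs.min(),xs.max(),ys.min(),ys.max()
    sub=w[v0:v1+1,u0:u1+1].astype(int);wm=(sub[:,:,0]>0.75*sub[:,:,1])&(sub.min(2)>100)
    yy,xx=np.nonzero(wm);print("green box",u0,u1,v0,v1,"white",xx.mean()+u0,yy.mean()+v0,len(xx))
    M=plane("wrist",(xx.mean()+u0,yy.mean()+v0),24,ci)
    a,b,c_,d=roi;p=w[c_:d,a:b].max(2)<70;yy,xx=np.nonzero(p)
    print("pointer",xx.mean()+a,yy.mean()+c_,len(xx));Q=plane("wrist",(xx.mean()+a,yy.mean()+c_),36,ci)
    ey=np.array([-.0950,.9955,0]);ex=np.array([.9955,.095,0])
    print("mark",M,"ptr",Q,"dy",(M-Q)@ey,"dx",(M-Q)@ex)
E
python3 - <<'E'
from m import *
w=cv2.imread("pics/w1.png")[:,:,::-1].copy();meas(w,pickle.load(open("ci1.pkl","rb")),(265,293,238,257))
E
```

```text
green box 187 205 248 277 white 195.2962962962963 262.85185185185185 108
pointer 278.26190476190476 246.47619047619048 84
mark [559.2  74.   24. ] ptr [591.1  -8.1  36. ] dy 84.72774281629971 dx -23.978699479493265
```

Call:
drive_tool([
  {"x": 0,"y": 0,"z": 0.9,"ax": 0,"ay": 0,"az": 0,"hand": 85},
  {"x": 0,"y": 0,"z": 1.8,"ax": 0,"ay": 0,"az": 0,"hand": 85},
  {"x": 0,"y": 0,"z": 2.1,"ax": 0,"ay": 0,"az": 0,"hand": 85},
  {"x": 0,"y": 0,"z": 2.1,"ax": 0,"ay": 0,"az": 0,"hand": 30},
  {"x": 0,"y": 0,"z": 2.1,"ax": 0,"ay": 0,"az": 0,"hand": 15},
  {"x": 0,"y": 0,"z": 2.1,"ax": 0,"ay": 0,"az": 0,"hand": 15},
  {"x": 0,"y": 0,"z": 2.1,"ax": 0,"ay": 0,"az": 0,"hand": 15},
  {"x": 0,"y": 0,"z": 2.1,"ax": 0,"ay": 0,"az": 0,"hand": 15},
], grip_force=25)

```text
clock: 2.65
eef_pos: [633.9, -4.7, 48.9]
tcp_rot: [3.141, -0.003, 0.095]
contact_force: [-1.2, -0.7, 6.5]
opening: 0.251
grasp_force: 24.4
```

Call:
drive_tool([
  {"x": 0,"y": -0.2,"z": 0,"ax": 0,"ay": 0,"az": 0,"hand": 15},
  {"x": 0,"y": -0.45,"z": 0,"ax": 0,"ay": 0,"az": 0,"hand": 15},
  {"x": 0,"y": -0.7,"z": 0,"ax": 0,"ay": 0,"az": 0,"hand": 15},
  {"x": 0,"y": -0.95,"z": 0,"ax": 0,"ay": 0,"az": 0,"hand": 15},
  {"x": 0,"y": -1.2,"z": 0,"ax": 0,"ay": 0,"az": 0,"hand": 15},
  {"x": 0,"y": -1.45,"z": 0,"ax": 0,"ay": 0,"az": 0,"hand": 15},
  {"x": 0,"y": -1.62,"z": 0,"ax": 0,"ay": 0,"az": 0,"hand": 15},
  {"x": 0,"y": -1.62,"z": 0,"ax": 0,"ay": 0,"az": 0,"hand": 15},
])

```text
clock: 3.45
eef_pos: [626.1, 77.3, 48.9]
tcp_rot: [-3.141, -0.003, 0.096]
contact_force: [-0.3, 3.1, 6.4]
opening: 0.249
grasp_force: 24.6
```

```bash
python3 - <<'E'
from m import *
ci=imaging.camera_info("wrist");w=imaging.grab_frame("wrist");s=imaging.grab_frame("scene")
d=imaging.grab_frame("side")
z=np.vstack([cv2.resize(w[:,:,::-1],(560,420))[120:340],np.hstack([cv2.resize(s[235:305,245:325,::-1],(280,245),interpolation=2),cv2.resize(d[190:260,170:250,::-1],(280,245),interpolation=2)])])
cv2.imwrite("pics/v2.png",z);cv2.imwrite("pics/w2.png",w[:,:,::-1]);pickle.dump(ci,open("ci2.pkl","wb"))
e=monitor.sense();print(e["eef_pos"],e["contact_force"],e["opening"])
E
```

```text
[626.1  76.9  48.9] [0.2 3.  7.7] 0.24829517974470092
```

View pics/v2.png

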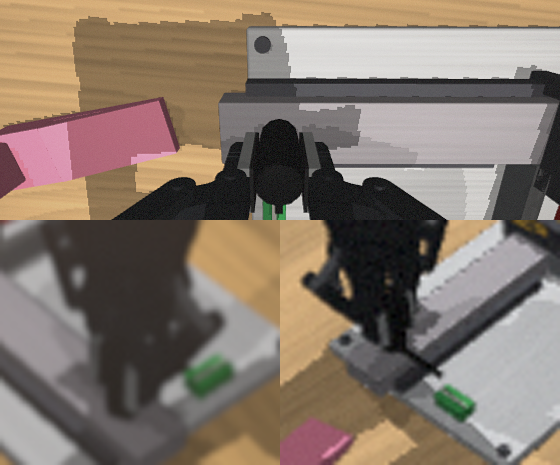

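The bar has moved. In the wrist strip the green block shows at about (274,330), just under the gripped post. The side inset shows the pointer almost in line with the white line. I'll zoom in on the wrist picture.

```bash
python3 - <<'E'
import cv2
w=cv2.imread("pics/w2.png")[300:370,230:330]
cv2.imwrite("pics/w2c.png",cv2.resize(w,None,fx=6,fy=6,interpolation=cv2.INTER_NEAREST))
E
```

```text
(no output)
```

View pics/w2c.png

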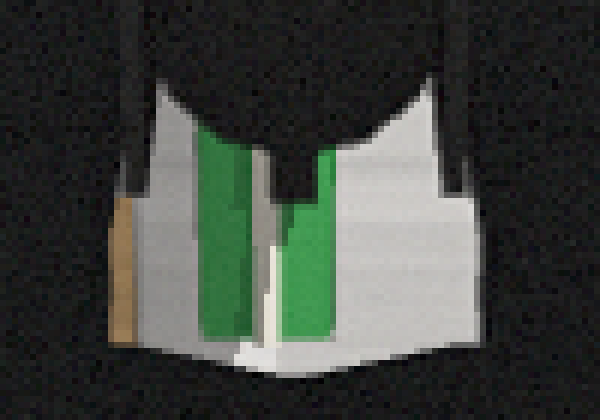

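The zoom shows the pointer tip at wrist (279,332) and the white line at (274.5,345). The pointer still lacks a few millimetres.

```bash
python3 - <<'E'
from m import *
ci=pickle.load(open("ci2.pkl","rb"));ey=np.array([-.095,.9955,0])
M=plane("wrist",(267.5/6+229.5,300/6+300),24,ci)
for z in(34,36,38):
    Q=plane("wrist",(294/6+229.5,190/6+300),z,ci);print(M,Q,(M-Q)@ey)
T=monitor.sense()["eef_pos"];print("mark-tcp by wrist",(M-T)@ey,"by tri",(np.array([555.8,71.8,24])-T)@ey)
d=imaging.camera_info("side");
E
```

```text
[547.9  73.5  24. ] [572.1  72.8  34. ] 3.079294818803971
[547.9  73.5  24. ] [573.7  72.9  36. ] 3.078865192880358
[547.9  73.5  24. ] [575.4  73.1  38. ] 3.078435566956745
mark-tcp by wrist 4.089125962151259 by tri 1.6012797579261253
```

Call:
drive_tool([
  {"x": 0,"y": -0.03,"z": 0,"ax": 0,"ay": 0,"az": 0,"hand": 15},
  {"x": 0,"y": -0.06,"z": 0,"ax": 0,"ay": 0,"az": 0,"hand": 15},
  {"x": 0,"y": -0.06,"z": 0,"ax": 0,"ay": 0,"az": 0,"hand": 15},
  {"x": 0,"y": -0.06,"z": 0,"ax": 0,"ay": 0,"az": 0,"hand": 15},
])

```text
clock: 4.0
eef_pos: [626.0, 79.0, 48.9]
tcp_rot: [3.141, -0.003, 0.095]
contact_force: [-0.1, -1.5, 6.3]
opening: 0.247
grasp_force: 24.6
```

```bash
python3 - <<'E'
from m import *
e=monitor.sense();ci=imaging.camera_info("wrist");w=imaging.grab_frame("wrist");pickle.dump(ci,open("ci3.pkl","wb"))
cv2.imwrite("pics/w3.png",w[:,:,::-1]);print(e["eef_pos"],e["contact_force"])
g=w.astype(int)
for v in range(326,360,2):
    print(v,' '.join("%s"%("G" if p[1]>1.5*p[0] else "#" if p.max()<60 else "W" if p.min()>100 else ".") for p in g[v,255:300]))
E
```

```text
[626.   79.   48.9] [-0.1 -1.5  6.3]
326 W W W W W W W W W W . G G G G G G G G . . G # # # # # # G G G G G . W W W W W W W W W W W
328 W W W W W W W W W W . G G G G G G G G . # # # # G # # G G G G G G . W W W W W W W W W W W
330 W W W W W W W W W W . G G G G G G G G . # # # # # # # G G G G G G W W W W W W W W W W W W
332 W W W W W W W W W W . G G G G G G G G . # # # # # # # G G G G G G W W W W W W W W W W W W
334 W W W W W W W W W W . G G G G G G G G . W W W W G G G G G G G G G W W W W W W W W W W W W
336 W W W W W W W W W W . G G G G G G G G . W W W W G G G G G G G G G W W W W W W W W W W W W
338 W W W W W W W W W W . G G G G G G G G . W W W W G G G G G G G G G W W W W W W W W W W W W
340 W W W W W W W W W W . G G G G G G G G . W W W W G G G G G G G G G W W W W W W W W W W W W
342 W W W W W W W W W W W G G G G G G G G G W W W W G G G G G G G G G W W W W W W W W W W W W
344 W W W W W W W W W W W G G G G G G G G G W W W W G G G G G G G G G W W W W W W W W W W W W
346 W W W W W W W W W W . G G G G G G G G G W W W W G G G G G G G G G W W W W W W W W W W W W
348 W W W W W W W W W W W G G G G G G G G G W W W W G G G G G G G G G W W W W W W W W W W W W
350 W W W W W W W W W W . G G G G G G G G G W W W W G G G G G G G G G W W W W W W W W W W W W
352 W W W W W W W W W W . G G G G G G G G G W W W W W G G G G G G G G W W W W W W W W W W W W
354 W W W W W W W W W W . G G G G G G G G G W W W W G G G G G G G G G W W W W W W W W W W W W
356 W W W W W W W W W W W . . . W W W W W W W W W W W W W W W W W W W W W W W W W W W W W W W
358 # # W W W W W W W W W W W W W W W W W W W W W W W W W W W W W W W W W W W W W W W W W W W
```

Call:
drive_tool([
  {"x": 0,"y": -0.024,"z": 0,"ax": 0,"ay": 0,"az": 0,"hand": 15},
  {"x": 0,"y": -0.024,"z": 0,"ax": 0,"ay": 0,"az": 0,"hand": 15},
  {"x": 0,"y": -0.024,"z": 0,"ax": 0,"ay": 0,"az": 0,"hand": 15},
  {"x": 0,"y": -0.024,"z": 0,"ax": 0,"ay": 0,"az": 0,"hand": 15},
])

```text
clock: 4.45
eef_pos: [625.9, 80.1, 48.9]
tcp_rot: [3.141, -0.003, 0.095]
contact_force: [-1.0, -2.0, 6.4]
opening: 0.251
grasp_force: 24.6
```

```bash
cat > look.py <<'E'
from m import *
e=monitor.sense();ci=imaging.camera_info("wrist");w=imaging.grab_frame("wrist");print(e["clock"],e["eef_pos"],e["contact_force"])
g=w.astype(int)
for v in (328,330,332,338,344,350):
    print(v,' '.join("%s"%("G" if p[1]>1.5*p[0] else "#" if p.max()<60 else "W" if p.min()>100 else ".") for p in g[v,255:300]))
E
python3 look.py
```

```text
4.45 [625.9  80.1  48.9] [-1.  -2.   6.4]
328 . W W W W W W W W W W W G G G G G G G G # # # # # # # G G G G G G G G W W W W W W W W W W
330 . W W W W W W W W W W W G G G G G G G G G # # # # # # G G G G G G G G W W W W W W W W W W
332 . W W W W W W W W W W W G G G G G G G G G # # # # # # G G G G G G G G W W W W W W W W W W
338 . W W W W W W W W W W W G G G G G G G G G . W W W W G G G G G G G G G W W W W W W W W W W
344 . W W W W W W W W W W W G G G G G G G G G W W W W W G G G G G G G G G W W W W W W W W W W
350 . W W W W W W W W W W W G G G G G G G G G W W W W W G G G G G G G G G W W W W W W W W W W
```

Call:
drive_tool([
  {"x": 0,"y": 0,"z": 0,"ax": 0,"ay": 0,"az": 0,"hand": 40},
  {"x": 0,"y": 0,"z": 0,"ax": 0,"ay": 0,"az": 0,"hand": 60},
  {"x": 0,"y": 0,"z": 0,"ax": 0,"ay": 0,"az": 0,"hand": 70},
  {"x": 0,"y": 0,"z": 0,"ax": 0,"ay": 0,"az": 0,"hand": 70},
  {"x": 0,"y": 0,"z": -0.6,"ax": 0,"ay": 0,"az": 0,"hand": 70},
  {"x": 0,"y": 0,"z": -1.5,"ax": 0,"ay": 0,"az": 0,"hand": 70},
  {"x": 0,"y": 0,"z": -2.2,"ax": 0,"ay": 0,"az": 0,"hand": 70},
  {"x": 0,"y": 0,"z": -2.2,"ax": 0,"ay": 0,"az": 0,"hand": 70},
])

```text
clock: 5.3
eef_pos: [627.8, 80.6, 162.5]
tcp_rot: [-3.141, -0.008, 0.095]
contact_force: [0.1, -0.8, -0.7]
opening: 0.824
grasp_force: 0.0
```

```bash
python3 - <<'E'
from m import *
e=monitor.sense();ci=imaging.camera_info("wrist");w=imaging.grab_frame("wrist");pickle.dump(ci,open("ci4.pkl","wb"))
cv2.imwrite("pics/w4.png",w[:,:,::-1]);print(e["clock"],e["eef_pos"],e["contact_force"])
g=w.astype(int)
ys,xs=np.nonzero((g[:,:,1]>1.5*g[:,:,0])&(g[:,:,1]>50));print(xs.min(),xs.max(),ys.min(),ys.max())
for v in range(ys.min()-14,ys.max()+2,2):
    print(v,' '.join("%s"%("G" if p[1]>1.5*p[0] else "#" if p.max()<60 else "W" if p.min()>100 else ".") for p in g[v,xs.min()-12:xs.max()+14]))
for p in((300,217),(316,212),(337,213),(310,225)):print("pink",plane("scene",p,15))
E
```

```text
5.3 [627.8  80.6 162.5] [ 0.1 -0.8 -0.7]
272 285 248 276
234 . . . . W W W W W W W W W W W W W # # # # # W W W W W W W W W W W W W W W W W
236 . . . . W W W W W W W W W W W W . # # # # # W W W W W W W W W W W W W W W W W
238 . . . . W W W W W W W W W W W W . # # # # . W W W W W W W W W W W W W W W W W
240 . . . . W W W W W W W W W W W W W # # # # . W W W W W W W W W W W W W W W W W
242 . W W . W W W W W W W W W W W W . # # # # . W W W W W W W W W W W W W W W W W
244 . . . . W W W W W W W W W W W W . # # # # . W W W W W W W W W W W W W W W W W
246 . . . . W W W W W W W W W W W W W . # # # . W W W W W W W W W W W W W W W W W
248 . . . . W W W W W W W W . . . G . # # # # # . . . . W W W W W W W W W W W W W
250 . . . . W W W W W W W . G G G G G # # # # # G G G G . W W W W W W W W W W W W
252 . . . . W W W W W W W . G G G G G # # # # # G G G G . W W W W W W W W W W W W
254 W W W . W W W W W W W . G G G G G # # # # . G G G G W W W W W W W W W W W W W
256 W W W . W W W W W W W . G G G G G . . . # . G G G G . W W W W W W W W W W W W
258 W W W . W W W W W W W W G G G G G W W W W G G G G G . W
[... 166 characters left out ...]
 W W W W W W W W W W
264 W W W . W W W W W W W . G G G G G W W W W G G G G G . W W W W W W W W W W W W
266 W W W . W W W W W W W . G G G G G W W W W G G G G G . W W W W W W W W W W W W
268 W W W . W W W W W W W . G G G G G W W W W G G G G G W W W W W W W W W W W W W
270 W W . . W W W W W W W . G G G G G W W W W G G G G G W W W W W W W W W W W W W
272 W W W W W W W W W W W W G G G G G W W W W G G G G G W W W W W W W W W W W W W
274 W W W W W W W W W W W W G G G G G W W W W G G G G G W W W W W W W W W W W W W
276 W W W W W W W W W W W W G G G G G W W W W G G G G G W W W W W W W W W W W W W
pink [ 423.9 -107.2   15. ]
pink [ 376.6 -100.3   15. ]
pink [334.3 -66.4  15. ]
pink [423.4 -67.6  15. ]
```

Call:
drive_tool([
  {"x": -3.2,"y": 3.83,"z": 0,"ax": 0,"ay": 0,"az": 0,"hand": 0},
  {"x": -3.2,"y": 3.83,"z": 0,"ax": 0,"ay": 0,"az": 0,"hand": 0},
  {"x": -3.2,"y": 3.83,"z": 0,"ax": 0,"ay": 0,"az": 0,"hand": 0},
  {"x": -3.2,"y": 3.83,"z": 0,"ax": 0,"ay": 0,"az": 0,"hand": 0},
  {"x": -3.2,"y": 3.83,"z": 0,"ax": 0,"ay": 0,"az": 0,"hand": 0},
  {"x": -3.2,"y": 3.83,"z": 0,"ax": 0,"ay": 0,"az": 0,"hand": 0},
  {"x": -3.2,"y": 3.83,"z": 0,"ax": 0,"ay": 0,"az": 0,"hand": 0},
  {"x": -3.2,"y": 3.83,"z": 0,"ax": 0,"ay": 0,"az": 0,"hand": 0},
])

```text
clock: 6.15
eef_pos: [483.8, -125.1, 156.5]
tcp_rot: [-3.141, 0.0, 0.095]
contact_force: [-0.6, -1.0, -0.7]
opening: 0.002
grasp_force: 0.0
```

```bash
python3 - <<'E'
from m import *
e=monitor.sense();ci=imaging.camera_info("wrist");w=imaging.grab_frame("wrist")
cv2.imwrite("pics/w5.png",w[:,:,::-1]);print(e["clock"],e["eef_pos"],e["opening"])
print(proj("wrist",[525.3,-121.8,84],ci))
E
```

```text
6.15 [ 483.8 -125.1  156.5] 0.001869854252313298
[280.4 168.5]
```

View pics/w5.png

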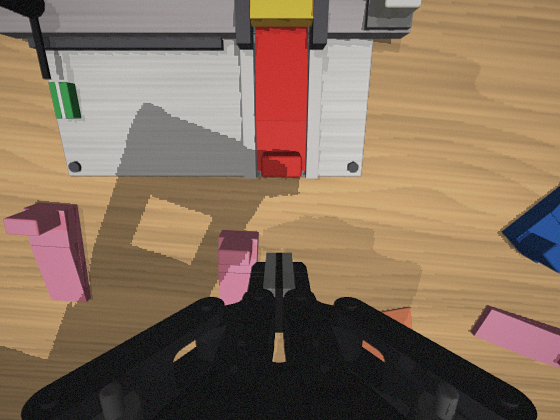

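The wrist view shows the red tab at (281,162) in line with the shut fingers at (280,265). The pink wedge at (238,245) is well behind the fingers, with its rear at x≈424, so the descent is clear.

Call:
drive_tool([
  {"x": 0,"y": 0,"z": 0.8,"ax": 0,"ay": 0,"az": 0,"hand": 0},
  {"x": 0,"y": 0,"z": 1.5,"ax": 0,"ay": 0,"az": 0,"hand": 0},
  {"x": 0,"y": 0,"z": 1.96,"ax": 0,"ay": 0,"az": 0,"hand": 0},
  {"x": 0,"y": 0,"z": 1.96,"ax": 0,"ay": 0,"az": 0,"hand": 0},
  {"x": 0.15,"y": 0,"z": 1.96,"ax": 0,"ay": 0,"az": 0,"hand": 0},
  {"x": 0.3,"y": 0,"z": 1.96,"ax": 0,"ay": 0,"az": 0,"hand": 0},
  {"x": 0.4,"y": 0,"z": 1.96,"ax": 0,"ay": 0,"az": 0,"hand": 0},
  {"x": 0.5,"y": 0,"z": 1.96,"ax": 0,"ay": 0,"az": 0,"hand": 0},
])

```text
clock: 7.0
eef_pos: [509.8, -123.3, 60.2]
tcp_rot: [3.141, -0.002, 0.095]
contact_force: [-1.7, -0.4, -0.3]
opening: -0.002
grasp_force: 0.6
```

Call:
drive_tool([
  {"x": 0.1,"y": 0,"z": 0,"ax": 0,"ay": 0,"az": 0,"hand": 0},
  {"x": 0.2,"y": 0,"z": 0,"ax": 0,"ay": 0,"az": 0,"hand": 0},
  {"x": 0.3,"y": 0,"z": 0,"ax": 0,"ay": 0,"az": 0,"hand": 0},
  {"x": 0.4,"y": 0,"z": 0,"ax": 0,"ay": 0,"az": 0,"hand": 0},
  {"x": 0.5,"y": 0,"z": 0,"ax": 0,"ay": 0,"az": 0,"hand": 0},
])

```text
clock: 7.5
eef_pos: [533.6, -120.9, 59.1]
tcp_rot: [-3.142, 0.0, 0.095]
contact_force: [-0.8, 0.7, 0.5]
opening: -0.004
grasp_force: 0.6
```

Call:
drive_tool([
  {"x": 0.06,"y": 0,"z": 0,"ax": 0,"ay": 0,"az": 0,"hand": 0},
  {"x": 0.12,"y": 0,"z": 0,"ax": 0,"ay": 0,"az": 0,"hand": 0},
  {"x": 0.18,"y": 0,"z": 0,"ax": 0,"ay": 0,"az": 0,"hand": 0},
  {"x": 0.24,"y": 0,"z": 0,"ax": 0,"ay": 0,"az": 0,"hand": 0},
  {"x": 0.28,"y": 0,"z": 0,"ax": 0,"ay": 0,"az": 0,"hand": 0},
])

```text
clock: 8.0
eef_pos: [547.5, -119.6, 59.1]
tcp_rot: [3.142, -0.0, 0.095]
contact_force: [-0.6, -0.3, 0.1]
opening: -0.002
grasp_force: 0.3
```

Call:
drive_tool([
  {"x": 0.02,"y": 0,"z": 0,"ax": 0,"ay": 0,"az": 0,"hand": 0},
  {"x": 0.04,"y": 0,"z": 0,"ax": 0,"ay": 0,"az": 0,"hand": 0},
])

```text
clock: 8.2
eef_pos: [549.2, -119.4, 59.1]
tcp_rot: [-3.142, 0.0, 0.095]
contact_force: [-0.3, -0.7, 0.4]
opening: 0.005
grasp_force: 0.5
```

Call:
drive_tool([
  {"x": 0.03,"y": 0,"z": 0,"ax": 0,"ay": 0,"az": 0,"hand": 0},
  {"x": 0.06,"y": 0,"z": 0,"ax": 0,"ay": 0,"az": 0,"hand": 0},
])

```text
clock: 8.4
eef_pos: [552.3, -119.1, 59.1]
tcp_rot: [-3.142, -0.0, 0.095]
contact_force: [-1.1, -0.6, -0.3]
opening: 0.002
grasp_force: 0.2
```

```bash
python3 - <<'E'
from m import *
e=monitor.sense();print(e["clock"],e["eef_pos"],e["contact_force"])
s=imaging.grab_frame("scene");d=imaging.grab_frame("side")
z=np.hstack([cv2.resize(s[190:290,200:320,::-1],(480,400),interpolation=2),cv2.resize(d[150:250,210:290,::-1],(320,400),interpolation=2)])
cv2.imwrite("pics/v6.png",z)
E
```

```text
8.4 [ 552.3 -119.1   59.1] [-1.1 -0.6 -0.3]
```

View pics/v6.png

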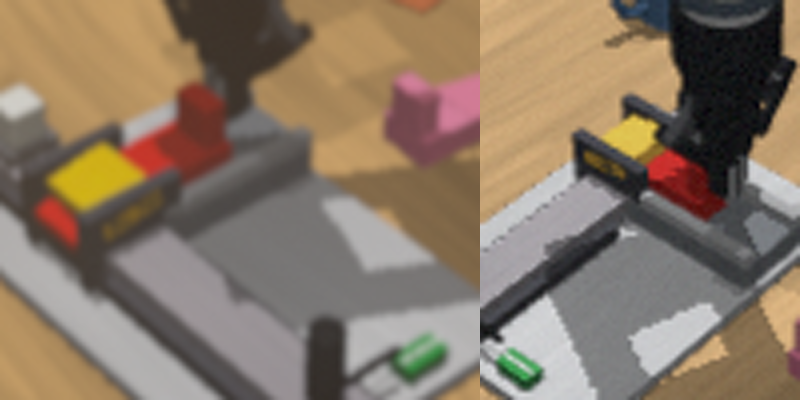

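The fingers are behind the red tab (scene inset (215,115)), and the wedge has moved under the bridge with its nose showing beyond it at (60,220). I'll keep pushing in small steps.

Call:
drive_tool([
  {"x": 0.02,"y": 0,"z": 0,"ax": 0,"ay": 0,"az": 0,"hand": 0},
  {"x": 0.04,"y": 0,"z": 0,"ax": 0,"ay": 0,"az": 0,"hand": 0},
])

```text
clock: 8.7
eef_pos: [553.8, -118.9, 59.1]
tcp_rot: [-3.141, 0.001, 0.095]
contact_force: [-5.7, -0.3, 3.9]
opening: -0.002
grasp_force: 2.6
```

Call:
drive_tool([
  {"x": 0.02,"y": 0,"z": 0,"ax": 0,"ay": 0,"az": 0,"hand": 0},
  {"x": 0.03,"y": 0,"z": 0,"ax": 0,"ay": 0,"az": 0,"hand": 0},
])

```text
clock: 8.9
eef_pos: [553.8, -118.8, 58.9]
tcp_rot: [-3.141, 0.004, 0.095]
contact_force: [-9.6, -2.0, 8.2]
opening: 0.002
grasp_force: 4.8
```

Call:
drive_tool([
  {"x": 0.02,"y": 0,"z": 0,"ax": 0,"ay": 0,"az": 0,"hand": 0},
  {"x": 0.04,"y": 0,"z": 0,"ax": 0,"ay": 0,"az": 0,"hand": 0},
  {"x": 0.04,"y": 0,"z": 0,"ax": 0,"ay": 0,"az": 0,"hand": 0},
])

```text
clock: 9.2
eef_pos: [553.8, -118.7, 58.6]
tcp_rot: [-3.14, 0.008, 0.095]
contact_force: [-15.0, -3.7, 10.5]
opening: -0.0
grasp_force: 7.5
```

Call:
drive_tool([
  {"x": 0.02,"y": 0,"z": 0,"ax": 0,"ay": 0,"az": 0,"hand": 0},
  {"x": 0.03,"y": 0,"z": 0,"ax": 0,"ay": 0,"az": 0,"hand": 0},
  {"x": 0.03,"y": 0,"z": 0,"ax": 0,"ay": 0,"az": 0,"hand": 0},
])

```text
clock: 9.5
eef_pos: [553.8, -118.6, 58.6]
tcp_rot: [-3.14, 0.01, 0.095]
contact_force: [-20.1, -4.5, 16.6]
opening: -0.003
grasp_force: 10.5
```

20 N along the channel is above the 10 to 15 N needed and the tool no longer advances, so the wedge is jammed. I'll back off straight, rise, and check.

Call:
drive_tool([
  {"x": -0.1,"y": 0,"z": 0,"ax": 0,"ay": 0,"az": 0,"hand": 0},
  {"x": -0.3,"y": 0,"z": 0,"ax": 0,"ay": 0,"az": 0,"hand": 0},
  {"x": -0.7,"y": 0,"z": 0,"ax": 0,"ay": 0,"az": 0,"hand": 0},
  {"x": -0.9,"y": 0,"z": -0.4,"ax": 0,"ay": 0,"az": 0,"hand": 0},
  {"x": -0.9,"y": -0.8,"z": -1.2,"ax": 0,"ay": 0,"az": 0,"hand": 0},
  {"x": -0.9,"y": -1.6,"z": -2,"ax": 0,"ay": 0,"az": 0,"hand": 0},
  {"x": -0.9,"y": -2.4,"z": -2.4,"ax": 0,"ay": 0,"az": 0,"hand": 0},
  {"x": -0.9,"y": -2.4,"z": -2.4,"ax": 0,"ay": 0,"az": 0,"hand": 0},
])

```text
clock: 10.3
eef_pos: [504.3, -0.1, 182.4]
tcp_rot: [-3.141, -0.006, 0.097]
contact_force: [0.3, -0.6, -0.3]
opening: -0.001
grasp_force: 0.0
```

```bash
python3 - <<'E'
from m import *
e=monitor.sense();ci=imaging.camera_info("wrist");w=imaging.grab_frame("wrist");pickle.dump(ci,open("ci7.pkl","wb"))
cv2.imwrite("pics/w7.png",w[:,:,::-1]);print(e["clock"],e["eef_pos"],e["contact_force"])
g=w.astype(int)
ys,xs=np.nonzero((g[:,:,1]>1.5*g[:,:,0])&(g[:,:,1]>50));print(xs.min(),xs.max(),ys.min(),ys.max())
for v in range(ys.min()-14,ys.max()+2,2):
    print(v,' '.join("%s"%("G" if p[1]>1.5*p[0] else "#" if p.max()<60 else "W" if p.min()>100 else ".") for p in g[v,xs.min()-12:xs.max()+14]))
h=cv2.cvtColor(w,cv2.COLOR_RGB2HSV);m=cv2.inRange(h,(0,200,60),(6,255,255));m|=cv2.inRange(h,(175,200,60),(180,255,255))
n,l,st,c=cv2.connectedComponentsWithStats(m);print(st[1:][st[1:,4]>60])
print("tab at jam predicted",proj("wrist",[525.3+46*.9955,-121.8+46*.095,84],ci))
E
```

```text
10.3 [504.3  -0.1 182.4] [ 0.3 -0.6 -0.3]
202 219 122 152
108 W W W W W W W W W W W W W # # # # # . W W W W W W W W W W W W W W W W W W W W W W W W
110 W W W W W W W W W W W W W . # # # # # W W W W W W W W W W W W W W W W W W W W W W W W
112 W W W W . W W W W W W W W . # # # # # W W W W W W W W W W W W W W W W W W W W W W W W
114 W W W W . W W W W W W W W . # # # # # W W W W W W W W W W W W W W W W W W W W W W W W
116 W W W W W W W W W W W W W . # # # # # W W W W W W W W W W W W W W W W W W W W W W W W
118 W W W W W W W W W W W W W W # # # # # W W W W W W W W W W W W W W W W W W W W W W W W
120 W W W W W W W W W W W W W W . # . . # W W W W W W W W W W W W W W W W W W W W W W W W
122 W W W W W W W W W W W W G G G G G W W W W G G G G G G G . W W W W W W W W W W W W W W
124 W W W W W W W W W W W W G G G G G W W W W G G G G G G G G W W W W W W W W W W W W W W
126 . . . . . . W W W W W W G G G G G W W W W G G G G G G G G W W W W W W W W W W W W W W
128 . . . . . . W W W W W . G G G G G . W W W G G G G G G G G . W W W W W W W W W W W W W
130 . . . . . . W W W W W W G G G G G G W W W G G G 
[... 386 characters left out ...]
W W W W W W
140 . . . . . . . W W W W W . G G G G G . W W W G G G G G G G G . W W W W W W W W W W W W
142 . . . . . . . W W W W W . G G G G G . W W W G G G G G G G G . W W W W W W W W W W W W
144 . . . . . . . W W W W W W G G G G G G W W W G G G G G G G G . W W W W W W W W W W W W
146 . . . . . . . . W W W W W G G G G G G W W W G G G G G G G G . W W W W W W W W W W W W
148 . . . . . . . . W W W W W G G G G G G W W W . G G G G G G G . W W W W W W W W W W W W
150 . . . . . . . . W W W W W G G G G G G W W W . G G G G G G G . W W W W W W W W W W W W
152 . . . . . . . . W W W W W W . . . . G W W W . . G G G G . . W W W W W W W W W W W W W
[[414  10  38   6  66]]
tab at jam predicted [432.8 147.2]
```

View pics/w7.png

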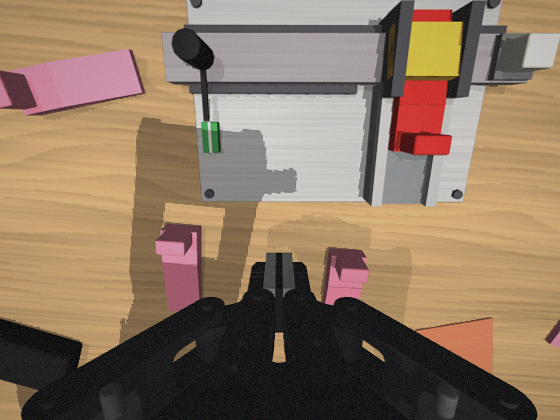

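The wedge is jammed under the bridge with its tab at (432,145), near the predicted (433,147), and the robot is clear. The pointer at (206,115) meets the block at (210,137). I'll check the residual offset numerically, allowing for parallax.

```bash
python3 - <<'E'
from m import *
ey=np.array([-.095,.9955,0])
# (pointer px, line px) before (w4) and after (w7) jamming
for f,p,l in(("ci4.pkl",(260+18.9,244),(260+18.5,266)),("ci7.pkl",(190+16.1,114),(190+19.5,138))):
    ci=pickle.load(open(f,"rb"));M=plane("wrist",l,24,ci)
    print([round(float((M-plane("wrist",p,z,ci))@ey),2) for z in(34,36,38)])
E
```

```text
[0.39, 0.39, 0.38]
[0.58, 1.05, 1.52]
```

Call:
drive_tool([
  {"x": 0.8,"y": -0.8,"z": 0,"ax": 0,"ay": 0,"az": 0,"hand": 0},
  {"x": 1.5,"y": -1.45,"z": 0.3,"ax": 0,"ay": 0,"az": 0,"hand": 0},
  {"x": 1.5,"y": -1.45,"z": 0.3,"ax": 0,"ay": 0,"az": 0,"hand": 0},
  {"x": 1.5,"y": -1.45,"z": 0.3,"ax": 0,"ay": 0,"az": 0,"hand": 0},
])

```text
clock: 10.75
eef_pos: [570.6, 76.0, 162.3]
tcp_rot: [3.141, 0.002, 0.096]
contact_force: [-0.2, -0.7, -1.3]
opening: -0.001
grasp_force: 0.0
```

```bash
python3 - <<'E'
from m import *
e=monitor.sense();ci=imaging.camera_info("wrist");w=imaging.grab_frame("wrist");print(e["clock"],e["eef_pos"])
g=w.astype(int);ey=np.array([-.095,.9955,0])
ys,xs=np.nonzero((g[:,:,1]>1.5*g[:,:,0])&(g[:,:,1]>50));a,b=xs.min(),xs.max();y0,y1=ys.min(),ys.max();print(a,b,y0,y1)
def cen(v,wt): return (wt*np.arange(a-4,b+5)).sum()/wt.sum()
L=[]
for v in range(y0+12,y1-2):
    r_=g[v,a+3:b-2,0].astype(float);wt=np.clip(r_-110,0,None);L.append(((wt*np.arange(a+3,b-2)).sum()/wt.sum(),v))
P=[]
for v in range(y0-14,y0-2):
    r_=g[v,a-2:b+3].max(1).astype(float);wt=np.clip(r_.max()*.9-r_,0,None)**1;wt[wt<60]=0;P.append(((wt*np.arange(a-2,b+3)).sum()/wt.sum(),v))
L=np.mean(L,0);P=np.mean(P,0);print("line",L,"ptr",P)
M=plane("wrist",L,24,ci);print([round(float((M-plane("wrist",P,z,ci))@ey),2) for z in(34,36,38)])
E
```

```text
10.75 [570.6  76.  162.3]
272 287 196 225
line [279.5 215. ] ptr [280.1 187.5]
[0.47, 0.46, 0.45]
```

```bash
python3 -c "
from rig import r
print(r.sign_off())"
```

```text
the job is handed in; nothing more can be done
None
```

The job is handed in: the post and pointer line up with the index to about 0.5 mm, the red wedge was jammed with about 20 N along the channel, and the robot was clear of everything at about 11 s.

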